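# Sort the drawing pencils by length

### The job

Sort the three loose wooden pencils into the tray: lay each one down gently, without dropping it, in the row that already holds a pencil of the same length, beside that pencil, flat on the floor of the row, parallel to the row and with its point the same way. Leave the pencils already in the tray, the ink jar, the mug and the tin where they are.

Things in the scene. Friction and masses are not known exactly. Their poses are not given: they have to be found in the camera images.
- tray: Fixed flat plywood tray, 206 x 348 mm; origin at the centre of its underside, x along the rows, y across. Floor 8 mm above the table; strips 6 mm wide, 4 mm above the floor, bound three identical rows 108 mm wide, 194 mm long, 114 mm apart. Each already holds one pencil, point toward +x, lying about 34 mm to the -y side of the row's centre line; the rest is free
- row0_end (a point): Middle of the -y row's far end: on the floor, on the row's centre line, at the inner face of the strip that closes its +x end (the row's middle lies 97 mm back along -x); axes as the tray's
- row1_end (a point): Middle of the middle row's far end: on the floor, on the row's centre line, at the inner face of the strip that closes its +x end (the row's middle lies 97 mm back along -x); axes as the tray's
- row2_end (a point): Middle of the +y row's far end: on the floor, on the row's centre line, at the inner face of the strip that closes its +x end (the row's middle lies 97 mm back along -x); axes as the tray's
- loose_short: chunky octagonal wooden graphite pencil, 22 mm across flats, 90 mm long in all (the last 26 mm is the sharpened cone, which is not for gripping), 31 g or so, loose, lying on the table (axis 11 mm above it), to be sorted. Origin on its axis at mid-length; x runs along the axis to the sharpened point
- loose_medium: chunky octagonal wooden graphite pencil, 22 mm across flats, 120 mm long in all (the last 26 mm is the sharpened cone, which is not for gripping), 42 g or so, loose, lying on the table (axis 11 mm above it), to be sorted. Origin on its axis at mid-length; x runs along the axis to the sharpened point
- loose_long: chunky octagonal wooden graphite pencil, 22 mm across flats, 150 mm long in all (the last 26 mm is the sharpened cone, which is not for gripping), 52 g or so, loose, lying on the table (axis 11 mm above it), to be sorted. Origin on its axis at mid-length; x runs along the axis to the sharpened point
- row_short: chunky octagonal wooden graphite pencil, 22 mm across flats, 90 mm long in all (the last 26 mm is the sharpened cone, which is not for gripping), 31 g or so, lying already in one of the tray's rows (axis 11 mm above the tray's floor); which row differs from start to start. Origin on its axis at mid-length; x runs along the axis to the sharpened point
- row_medium: chunky octagonal wooden graphite pencil, 22 mm across flats, 120 mm long in all (the last 26 mm is the sharpened cone, which is not for gripping), 42 g or so, lying already in one of the tray's rows (axis 11 mm above the tray's floor); which row differs from start to start. Origin on its axis at mid-length; x runs along the axis to the sharpened point
- row_long: chunky octagonal wooden graphite pencil, 22 mm across flats, 150 mm long in all (the last 26 mm is the sharpened cone, which is not for gripping), 52 g or so, lying already in one of the tray's rows (axis 11 mm above the tray's floor); which row differs from start to start. Origin on its axis at mid-length; x runs along the axis to the sharpened point
- ink: Small glass ink jar with a white cap, 48 mm across, 75 mm high; origin at the centre of its underside; a bystander
- cup: Yellow mug, 76 mm across, 65 mm high; origin at the centre of its underside; a bystander
- tin: Closed metal tin, 72 mm across, 45 mm high; origin at the centre of its underside; a bystander
There are look-alikes about, which are no part of the job. What is shaped like the loose_short but black is not meant.

How it is judged (in metres and radians):
At the end, for the whole second after the job is handed in: Each loose pencil lies at rest in the row of the tray pencil of its length: middle within 45 mm of the row's centre line, ends within the row (+3 mm), axis 6 to 15 mm above its floor, within 0.2 rad of the row, point to its +x end; tray pencils moved under 30 mm (((y of row_short in the frame of row0_end between -0.05 and 0.05 m and y of loose_short in the frame of row0_end between -0.045 and 0.045 m and x of loose_short in the frame of row0_end between -0.152 and -0.042 m and z of loose_short in the frame of row0_end between 0.006 and 0.015 m and x of row0_end in the frame of loose_short above 0 m) or (y of row_short in the frame of row1_end between -0.05 and 0.05 m and y of loose_short in the frame of row1_end between -0.045 and 0.045 m and x of loose_short in the frame of row1_end between -0.152 and -0.042 m and z of loose_short in the frame of row1_end between 0.006 and 0.015 m and x of row1_end in the frame of loose_short above 0 m) or (y of row_short in the frame of row2_end between -0.05 and 0.05 m and y of loose_short in the frame of row2_end between -0.045 and 0.045 m and x of loose_short in the frame of row2_end between -0.152 and -0.042 m and z of loose_short in the frame of row2_end between 0.006 and 0.015 m and x of row2_end in the frame of loose_short above 0 m)) and angle between the x axis of each of loose_short, loose_medium, loose_long and the x axis of tray, either way round below 0.2 rad and linear speed of each of loose_short, loose_medium, loose_long below 0.02 m/s and distance of each of row_short, row_medium, row_long from where it was at the start of the episode below 0.03 m and ((y of row_medium in the frame of row0_end between -0.05 and 0.05 m and y of loose_medium in the frame of row0_end between -0.045 and 0.045 m and x of loose_medium in the frame of row0_end between -0.137 and -0.057 m and z of loose_medium in the frame of row0_end between 0.006 and 0.015 m and x of row0_end in the frame of loose_medium above 0 m) or (y of row_medium in the frame of row1_end between -0.05 and 0.05 m and y of loose_medium in the frame of row1_end between -0.045 and 0.045 m and x of loose_medium in the frame of row1_end between -0.137 and -0.057 m and z of loose_medium in the frame of row1_end between 0.006 and 0.015 m and x of row1_end in the frame of loose_medium above 0 m) or (y of row_medium in the frame of row2_end between -0.05 and 0.05 m and y of loose_medium in the frame of row2_end between -0.045 and 0.045 m and x of loose_medium in the frame of row2_end between -0.137 and -0.057 m and z of loose_medium in the frame of row2_end between 0.006 and 0.015 m and x of row2_end in the frame of loose_medium above 0 m)) and ((y of row_long in the frame of row0_end between -0.05 and 0.05 m and y of loose_long in the frame of row0_end between -0.045 and 0.045 m and x of loose_long in the frame of row0_end between -0.122 and -0.072 m and z of loose_long in the frame of row0_end between 0.006 and 0.015 m and x of row0_end in the frame of loose_long above 0 m) or (y of row_long in the frame of row1_end between -0.05 and 0.05 m and y of loose_long in the frame of row1_end between -0.045 and 0.045 m and x of loose_long in the frame of row1_end between -0.122 and -0.072 m and z of loose_long in the frame of row1_end between 0.006 and 0.015 m and x of row1_end in the frame of loose_long above 0 m) or (y of row_long in the frame of row2_end between -0.05 and 0.05 m and y of loose_long in the frame of row2_end between -0.045 and 0.045 m and x of loose_long in the frame of row2_end between -0.122 and -0.072 m and z of loose_long in the frame of row2_end between 0.006 and 0.015 m and x of row2_end in the frame of loose_long above 0 m))); the robot touches nothing.
It fails at once if the ink jar, the mug or the tin is pushed more than 30 mm (distance of any of ink, cup, tin from where it was at the start of the episode above 0.03 m).
It fails at once if a pencil that the fingers do not hold moves faster than 0.8 m/s (dropped from more than about 30 mm, or thrown) ((linear speed of loose_short above 0.8 m/s and contact force between the fingers and loose_short below 0.01 N) or (linear speed of loose_medium above 0.8 m/s and contact force between the fingers and loose_medium below 0.01 N) or (linear speed of loose_long above 0.8 m/s and contact force between the fingers and loose_long below 0.01 N)).
It also fails if it takes over 64 s, if anything falls off the work surface, if the arm or the gripper's body presses on something with over 40 N, if the wrist force passes 120 N, or if a joint passes its speed limit or range.

### The arm

A 6-joint arm with a two-finger parallel gripper is mounted at the origin on the work surface. World frame = base frame: x ahead of the robot, y to its left, z up, the work surface at z = 0. Lengths are in mm, angles in degrees, forces in N, time in s.
With the tool pointing down it reaches from about 325 to 925 mm from the base axis. Payload 3.1 kg.
Tool frame: the origin (TCP) lies at the very end of the fingers, on their centre line; the grasp point (between the pads) lies 19 mm behind it; z points along the fingers, y is the line along which they close (so a half turn about z gives the same grasp; the last joint's range is limited). The gripper opens to 85 mm and grips with 20 to 120 N. Pads are 22 mm wide; open, the fingers measure 114 mm over their backs; the gripper's body (76 mm by 85 mm) begins 54 mm behind the grasp point. The pads swing forward as they close: fully open they stand 13 mm farther back than shut.
Start: joints at [68.113, 12.427, 92.441, -0, 75.132, -6.429], TCP at [166.567, 602.407, 192.3] pointing down, gripper open.
Joint ranges: [-157.48, 157.48], [-44.54, 120.13], [17.64, 146.25], [-64.5, 244.5], [7.68, 150.69], [-147.95, 147.95]. Speed limits (degrees/s): [159.86, 159.86, 180, 180, 180, 180].

### API

Orientations are given as a 3x3 rotation matrix whose columns are the frame's x, y, z axes.
In Python, from plant import ctrl, eyes gives the robot as it stands.
- The arm moves only by the tool jog_arm, never from a script. Its argument "plan" is a list of rows, each an object of numbers: "gripper": the opening, from 0 (shut) to 1 (fully open); "x", "y", "z": the shift along the world's x, y, z as a fraction of full scale; "rx", "ry", "rz": the turn, a rotation vector about the world's x, y, z as a fraction of full scale. A call has exactly 8 rows; each row is the pose to reach, as a shift and turn from the pose commanded when the call began; what a row does not reach only later rows make up. Full scale, the value 1, is 0.3 m for a shift and 90 degrees for a turn. A row lasts 1/12 s, in which the tool goes at most 41.7 mm and 7.16 degrees, less where a joint would pass 70% of its speed; a pose out of reach is approached as far as the arm can. A call with a number of a shift or a turn outside -1 to 1 is refused whole. A call with a gripper value outside its range is refused whole. The fingers move at their own pace and stop on an object; "force" is the grip in N (left out, the last holds). Time passes only in rows, so rows that repeat a pose let the fingers close, or fill a call up. It gives the time, the measured TCP pose, the force, the opening and the grip force at its end, in the units of the state.
- ctrl.observe(): the state, without advancing time (a new reading comes with each control period).
- eyes.grab_frame(name): name is "scene" or "top" or "wrist"; returns a dict with "frame" (384x512x3 uint8, red, green, blue), "z_map" (384x512 float32, mm along the optical axis (not along the pixel's ray), 0 where there is no reading), "K" (3x3 intrinsics, pixels), "rvec" (rotation vector, rad) and "tvec" (3), from world to camera coordinates, as OpenCV has them. Camera axes: x right, y down, z forward; pixel columns grow to the right and rows downward; lengths in mm; the calibration is good to about 2 mm. A picture is of the moment at which its call begins.
- ctrl.sign_off(): hands the job in; it is judged then, once.
The state is a dict: "time_s": time; "joint_pos": joint angles; "qvel": joint speeds; "tau": joint torques, N m; "eef_pos": TCP position; "tcp_rot": TCP orientation; "force": force on the tool from outside, world axes, zero at the start; "wrist_torque": the same for the moment, N m; "width": finger opening in mm; "gripper_force": force on a finger pad.
Only numpy, scipy, OpenCV 4.12 (cv2) and the standard library are available. Lean on these libraries where they do the work, as an engineer would, in place of code of your own. Each camera call takes 0.05 s, during which the arm holds its last target. There are 200 camera calls.

## Working session

There is one attempt and no reset: what is moved stays moved. The work goes in short steps, Python scripts to look and compute and a tool call to move; the robot and the scene stay as the last step left them, time stands still between calls to the robot, and variables do not carry over. Pictures are saved under pics/ and viewed, at most 10 in all, crops included, and the job is handed in when it is done.

Besides the shell and the picture viewer there is one more tool, called after "Request:" by a JSON object that holds its "method" and its "body", one argument or row to a line. jog_arm: Moves the arm, as the interface text tells. Shift numbers are shares of 0.3 m and turn numbers shares of 90 degrees, none past 1 either way. Its arguments: {"type":"object","properties":{"plan":{"type":"array"},"force":{"type":"number"}},"required":["plan"]}

```bash
mkdir -p pics; ls; cat > h.py <<'E'
import numpy as np, cv2
from plant import ctrl, eyes
def grab(n):
    d=eyes.grab_frame(n); d['R']=cv2.Rodrigues(np.array(d['rvec'],float))[0]; d['t']=np.array(d['tvec'],float).ravel(); d['K']=np.array(d['K'],float); return d
def plane(d,uv,z):
    uv=np.atleast_2d(np.array(uv,float)); r=np.c_[uv,np.ones(len(uv))]@np.linalg.inv(d['K']).T@d['R']
    c=-d['R'].T@d['t']; s=(z-c[2])/r[:,2]; return c+r*s[:,None]
def cloud(d):
    v,u=np.indices(d['z_map'].shape); Z=d['z_map'].astype(float)
    p=np.stack([u*Z,v*Z,Z],-1)@np.linalg.inv(d['K']).T
    return (p-d['t'])@d['R']
def save(d,f): cv2.imwrite(f,d['frame'][...,::-1])
E
python3 - <<'E'
from h import *
import pickle
for n in ['top','scene']:
    d=grab(n); pickle.dump(d,open(n+'.pkl','wb')); save(d,f'pics/{n}0.png'); print(n,-d['R'].T@d['t'],d['R'][2],d['K'][0])
E
```

```text
pics
top [ 483.11259431  -96.17434164 1065.29524057] [ 0.09540969  0.01041368 -0.99538362] [408.65446655   0.         248.24277453]
scene [1119.36786322 -315.28923944  937.66158336] [-0.52972113  0.19968436 -0.82433105] [365.25280727   0.         260.76536902]
```

View pics/top0.png

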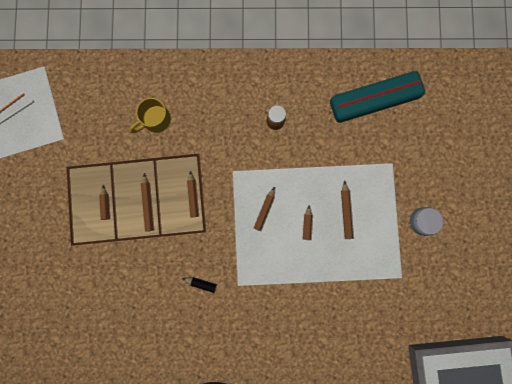

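View pics/scene0.png

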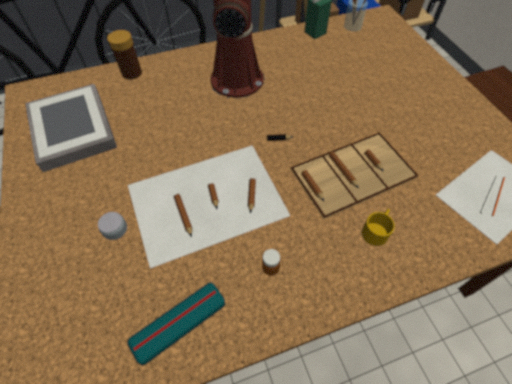

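The top view shows the loose pencils on white paper: medium at (265,209), short at (308,223) and long at (347,210). The tray holds short (104,203), long (147,202) and medium (193,195), points upward in the image. The black look-alike is at (202,285). The scene view agrees: loose long (183,214), short (213,195), medium (252,195).

```bash
cat > m.py <<'E'
from h import *
import pickle
def pencils(d,zs,thr=0):
    """saturated reddish-brown body blobs -> list of (centre px, ends px, area)"""
    hsv=cv2.cvtColor(d['frame'],cv2.COLOR_RGB2HSV)
    m=((hsv[...,0]<13)&(hsv[...,1]>120)&(hsv[...,2]>45)&(hsv[...,2]<190)).astype(np.uint8)
    m=cv2.morphologyEx(m,cv2.MORPH_OPEN,np.ones((3,3)))
    n,l,s,c=cv2.connectedComponentsWithStats(m)
    return m,[(c[i],s[i],np.argwhere(l==i)[:,::-1]) for i in range(1,n) if s[i,4]>60]
if __name__=='__main__':
    for n in ['top','scene']:
        d=pickle.load(open(n+'.pkl','rb')); m,b=pencils(d,0); C=cloud(d)
        cv2.imwrite(f'{n}_m.png',m*255)
        hsv=cv2.cvtColor(d['frame'],cv2.COLOR_RGB2HSV)
        for c,s,px in b:
            u,v=c.astype(int); q=C[px[:,1],px[:,0]]; q=q[np.isfinite(q).all(1)]
            P=plane(d,px,15.)[:,:2]; mu=P.mean(0); w,V=np.linalg.eigh(np.cov((P-mu).T)); a=V[:,1]; pr=(P-mu)@a
            print(n,c.round(),s[4],'ctr',mu.round(),'ang',np.degrees(np.arctan2(a[1],a[0])).round(1),'len',np.ptp(pr).round(),'z med/max',np.median(q[:,2]).round(1),q[:,2].max().round(1),hsv[v,u])
    for n,p in [('top',(150,230)),('top',(90,230)),('top',(320,180)),('top',(277,114)),('top',(152,112)),('top',(428,221)),('top',(202,285))]:
        d=pickle.load(open(n+'.pkl','rb'));print(p,cloud(d)[p[1],p[0]].round(1),cv2.cvtColor(d['frame'],cv2.COLOR_RGB2HSV)[p[1],p[0]])
    print(ctrl.observe())
E
python3 m.py
```

```text
top [145. 194.] 66 ctr [576. 182.] ang -174.9 len 29.0 z med/max 29.1 34.1 [ 12 147 113]
top [104. 213.] 70 ctr [528. 287.] ang 175.4 len 26.0 z med/max 29.7 34.3 [ 12 152 109]
scene [246.   4.] 75 ctr [-477.  204.] ang 171.4 len 92.0 z med/max 324.2 341.0 [  6 152  79]
scene [247.  71.] 865 ctr [-21.  52.] ang 158.2 len 372.0 z med/max 68.8 937.7 [  4 145  58]
scene [496.  84.] 666 ctr [384. 918.] ang 126.2 len 228.0 z med/max -278.1 937.7 [ 12 185  69]
scene [217.  83.] 151 ctr [ 16. -82.] ang 179.1 len 101.0 z med/max 14.5 49.1 [  2 147  85]
scene [508. 111.] 87 ctr [516. 858.] ang 147.0 len 90.0 z med/max -278.0 937.7 [ 10 161  73]
(150, 230) [484.1 163.7  26.6] [ 14 129  69]
(90, 230) [483.8 324.1   7.4] [ 18  94 152]
(320, 180) [ 615.7 -272.9    0.9] [ 42   7 177]
(277, 114) [ 771.4 -156.7   73.8] [ 40   9 175]
(152, 112) [797.1 171.8   4.7] [ 22 177 160]
(428, 221) [ 508.1 -532.3   43.1] [120   9 139]
(202, 285) [347.3  30.   24.8] [90 24 21]
{'time_s': 0.1, 'joint_pos': array([ 6.81135418e+01,  1.24721173e+01,  9.25221796e+01,  2.40385195e-04,
        7.51306353e+01, -6.43131071e+00]), 'qvel': array([-0.03607702, -0.06566176, -0.2058036 , -0.04999224,  0.03999553,
       -0.01253104]), 'tau': array([-1.13083050e-03, -3.98082769e+01, -3.04967093e+01, -2.92526129e-04,
        4.36908624e-03, -2.15806398e-05]), 'eef_pos': array([166.24711656, 601.62314932, 191.07598513]), 'tcp_rot': array([[-9.63838969e-01,  2.66484098e-01, -8.16575327e-04],
       [ 2.66485234e-01,  9.63836881e-01, -2.02180490e-03],
       [ 2.48266560e-04, -2.16629962e-03, -9.99997623e-01]]), 'force': array([ 0.48460444, -0.01639292, -0.10068769]), 'wrist_torque': array([ 0.01542643, -0.0224227 ,  0.01932627]), 'gripper_force': 0.0, 'width': 85.59163552198979}
```

```bash
cat > m2.py <<'E'
from h import *
import pickle
W={'top':{'Lmed':(250,182,282,236),'Lsho':(298,202,318,244),'Llon':(338,177,358,242),'Tsho':(92,180,114,226),'Tlon':(138,170,158,236),'Tmed':(184,168,204,222)},
 'scene':{'Lmed':(240,174,262,218),'Lsho':(202,178,224,212),'Llon':(168,188,198,240),'Tmed':(298,164,330,206),'Tlon':(330,145,362,190),'Tsho':(360,145,388,174)}}
def fit(d,w,z,tray,flip=False):
    x0,y0,x1,y1=w; f=cv2.cvtColor(d['frame'],cv2.COLOR_RGB2HSV)[y0:y1,x0:x1].astype(int)
    if tray: m=(f[...,1]>112)&(f[...,2]<150)|(f[...,2]<70)
    else: m=(f[...,1]>60)|(f[...,2]<90)
    n,l,s,c=cv2.connectedComponentsWithStats(m.astype(np.uint8)); i=1+s[1:,4].argmax()
    px=np.argwhere(l==i)[:,::-1]+[x0,y0]
    P=plane(d,px,z)[:,:2]; mu=P.mean(0); V=np.linalg.eigh(np.cov((P-mu).T))[1]; a=V[:,1]; a=a*np.sign(a[0])
    pr=(P-mu)@a; la=(P-mu)@[-a[1],a[0]]; lo,hi=pr.min(),pr.max()
    body=(pr>lo+5)&(pr<hi-32); k=np.polyfit(pr[body],la[body],1); wd=len(px)
    a2=a+k[0]*np.array([-a[1],a[0]]);a2/=np.linalg.norm(a2)
    mid=mu+a*(lo+hi)/2+np.array([-a[1],a[0]])*np.polyval(k,(lo+hi)/2)
    return dict(mid=mid,ang=np.degrees(np.arctan2(a2[1],a2[0])),len=hi-lo,w=np.ptp(la[body]),px=px,pc=px.mean(0))
if __name__=='__main__':
    D={n:pickle.load(open(n+'.pkl','rb')) for n in W}
    for k in W['top']:
        t=k[0]=='T'; z=19. if t else 11.
        for n in W:
            d=D[n]; r=fit(d,W[n][k],z,t); q=cloud(d)[r['px'][:,1],r['px'][:,0],2]
            print(k,n,'mid',r['mid'].round(1),'ang',r['ang'].round(1),'len',r['len'].round(),'w',r['w'].round(),'ztop',np.percentile(q,85).round(1),'pc',r['pc'].round(1))
        # triangulate midpoint pixel: height where both views agree
        best=min(np.arange(-5,45,.5),key=lambda z:np.linalg.norm(fit(D['top'],W['top'][k],z,t)['mid']-fit(D['scene'],W['scene'][k],z,t)['mid']));print('  two-view height',best)
    d=D['top']; f=d['frame']
    crop=np.hstack([cv2.resize(f[160:250,60:210],None,fx=2.6,fy=2.6),cv2.resize(f[160:250,225:375],None,fx=2.6,fy=2.6)])
    cv2.imwrite('pics/crop.png',crop[...,::-1])
    # tray border: dark strip
    h=cv2.cvtColor(f,cv2.COLOR_RGB2HSV); m=(h[...,2]<75).astype(np.uint8); m[:145]=0;m[252:]=0;m[:,215:]=0;m[:,:60]=0
    n,l,s,c=cv2.connectedComponentsWithStats(m); i=1+s[1:,4].argmax(); px=np.argwhere(l==i)[:,::-1].astype(np.float32)
    r=cv2.minAreaRect(plane(d,px,12.)[:,:2].astype(np.float32)); print('tray',r,s[i],cv2.boxPoints(r))
E
python3 m2.py
```

```text
Lmed top mid [ 541.7 -129.1] ang -22.1 len 118.0 w 20.0 ztop 23.4 pc [264.3 210.1]
Lmed scene mid [ 533.8 -124.7] ang -22.0 len 110.0 w 19.0 ztop 23.7 pc [251.4 193.4]
  two-view height 23.5
Lsho top mid [ 504.2 -237.7] ang -5.9 len 86.0 w 21.0 ztop 23.1 pc [307.2 224.5]
Lsho scene mid [ 495.8 -234.9] ang -3.8 len 81.0 w 19.0 ztop 22.9 pc [213.  193.9]
  two-view height 23.5
Llon top mid [ 538.2 -337.9] ang 3.5 len 148.0 w 21.0 ztop 23.1 pc [346.6 211.9]
Llon scene mid [ 530.7 -336.4] ang 3.3 len 146.0 w 19.0 ztop 23.6 pc [183.  213.4]
  two-view height 21.5
Tsho top mid [547.7 286.4] ang 4.8 len 72.0 w 23.0 ztop 31.4 pc [103.9 206. ]
Tsho scene mid [553.8 280.1] ang 3.3 len 96.0 w 53.0 ztop 31.3 pc [371.1 160.4]
  two-view height 8.0
Tlon top mid [546.1 176. ] ang 6.7 len 128.0 w 23.0 ztop 31.1 pc [146.7 206.1]
Tlon scene mid [532.9 184.4] ang -18.7 len 166.0 w 104.0 ztop 30.8 pc [343.  162.4]
  two-view height 39.5
Tmed top mid [566.5  58.6] ang 6.0 len 95.0 w 22.0 ztop 31.0 pc [192.3 198. ]
Tmed scene mid [576.1  45. ] ang -10.3 len 134.0 w 75.0 ztop 29.9 pc [308.3 188.7]
  two-view height 0.0
tray ((564.797607421875, 207.81141662597656), (204.39019775390625, 350.19842529296875), 5.823341369628906) [  67  154  139   91 1007] [[445.364    371.63815 ]
 [480.89575   23.246937]
 [684.2312    43.98468 ]
 [648.69946  392.3759  ]]
```

View pics/crop.png

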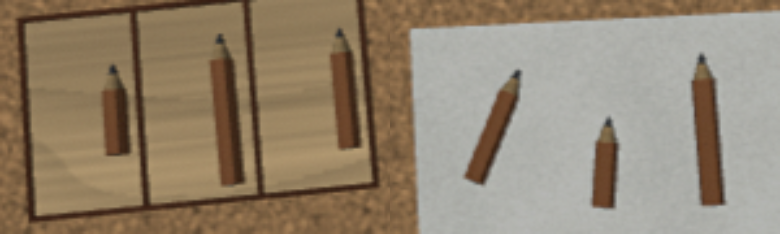

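The crop shows three brown octagonal pencils on the white paper, points up (+x): medium (490,130), short (605,165) and long (708,130). The tray rows from left (+y) hold short, long and medium.

What could be mistaken in the top view:
- Brown loose pencils: short (308,223), medium (265,209), long (347,210). These are the ones to sort, as brown wood on paper.
- Black short look-alike (202,285): rejected for its colour.
- Thin red and green pencils at (10,105): rejected as too thin.
- Tray pencils (104,203), (147,202), (193,195): they stay where they are.

I'll take the medium one first.

Request:
{"method": "jog_arm", "body": {
  "plan": [
    {"x": 0.05,"y": -0.1,"z": 0,"rz": -0.01,"gripper": 1},
    {"x": 0.1,"y": -0.2,"z": 0,"rz": -0.02,"gripper": 1},
    {"x": 0.15,"y": -0.3,"z": 0,"rz": -0.03,"gripper": 1},
    {"x": 0.2,"y": -0.4,"z": 0,"rz": -0.04,"gripper": 1},
    {"x": 0.25,"y": -0.5,"z": 0,"rz": -0.05,"gripper": 1},
    {"x": 0.31,"y": -0.61,"z": 0,"rz": -0.06,"gripper": 1},
    {"x": 0.36,"y": -0.71,"z": 0,"rz": -0.07,"gripper": 1},
    {"x": 0.41,"y": -0.81,"z": 0,"rz": -0.073,"gripper": 1}
  ],
  "force": 40
}}

```text
validation failed for argument at $.pl...
```

Request:
{"method": "jog_arm", "body": {
  "plan": [
    {"x": 0.05,"y": -0.1,"z": 0,"gripper": 1},
    {"x": 0.1,"y": -0.2,"z": 0,"gripper": 1},
    {"x": 0.15,"y": -0.3,"z": 0,"gripper": 1},
    {"x": 0.2,"y": -0.4,"z": 0,"gripper": 1},
    {"x": 0.25,"y": -0.5,"z": 0,"gripper": 1},
    {"x": 0.31,"y": -0.61,"z": 0,"gripper": 1},
    {"x": 0.36,"y": -0.71,"z": 0,"gripper": 1},
    {"x": 0.41,"y": -0.81,"z": 0,"gripper": 1}
  ]
}}

```text
validation failed for argument at $.pl...
```

Request:
{"method": "jog_arm", "body": {
  "plan": [
    {"x": 0.05,"y": -0.1,"z": 0,"gripper": 1},
    {"x": 0.1,"y": -0.22,"z": 0,"gripper": 1},
    {"x": 0.17,"y": -0.34,"z": 0,"gripper": 1},
    {"x": 0.23,"y": -0.46,"z": 0,"gripper": 1},
    {"x": 0.29,"y": -0.58,"z": 0,"gripper": 1},
    {"x": 0.35,"y": -0.7,"z": 0,"gripper": 1},
    {"x": 0.39,"y": -0.78,"z": 0,"gripper": 1},
    {"x": 0.41,"y": -0.81,"z": 0,"gripper": 1}
  ]
}}

```text
validation failed for argument at $.pl...
```

```bash
python3 - <<'E'
from h import *
import pickle
s=ctrl.observe(); R=s['tcp_rot']; print(s['time_s'],s['eef_pos'],'yaw',np.degrees(np.arctan2(R[1,1],R[0,1])),s['qvel'].round(1),s['force'])
d=grab('wrist'); pickle.dump(d,open('w1.pkl','wb')); save(d,'pics/w1.png')
print(-d['R'].T@d['t'],d['R'][2])
E
```

```text
0.1 [166.24711656 601.62314932 191.07598513] yaw 74.54480600886713 [-0.  -0.1 -0.2 -0.   0.  -0. ] [ 0.48460444 -0.01639292 -0.10068769]
[ 88.45460422 622.9642194  372.85390367] [ 0.29966703 -0.08454408 -0.95029046]
```

View pics/w1.png

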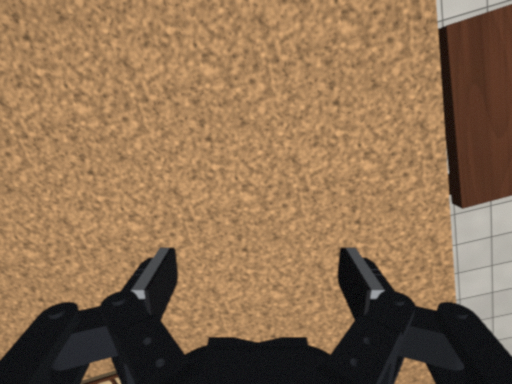

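The wrist view shows only cork and the open fingers (170,270) and (345,270). The arm has not moved because the plans were refused. I'll resend one with all seven keys in each row.

Request:
{"method": "jog_arm", "body": {
  "plan": [
    {"gripper": 1,"x": 0.05,"y": -0.1,"z": 0,"rx": 0,"ry": 0,"rz": -0.01},
    {"gripper": 1,"x": 0.1,"y": -0.2,"z": 0,"rx": 0,"ry": 0,"rz": -0.02},
    {"gripper": 1,"x": 0.15,"y": -0.3,"z": 0,"rx": 0,"ry": 0,"rz": -0.03},
    {"gripper": 1,"x": 0.2,"y": -0.4,"z": 0,"rx": 0,"ry": 0,"rz": -0.04},
    {"gripper": 1,"x": 0.25,"y": -0.5,"z": 0,"rx": 0,"ry": 0,"rz": -0.05},
    {"gripper": 1,"x": 0.31,"y": -0.61,"z": 0,"rx": 0,"ry": 0,"rz": -0.06},
    {"gripper": 1,"x": 0.36,"y": -0.71,"z": 0,"rx": 0,"ry": 0,"rz": -0.07},
    {"gripper": 1,"x": 0.41,"y": -0.81,"z": 0,"rx": 0,"ry": 0,"rz": -0.073}
  ],
  "force": 40
}}

```text
time_s: 0.82
eef_pos: [289.8, 357.7, 192.0]
tcp_rot: [[-0.927, 0.375, -0.0], [0.375, 0.927, -0.0], [-0.0, -0.0, -1.0]]
force: [0.1, 0.1, -0.4]
width: 85.6
gripper_force: 0.0
```

Request:
{"method": "jog_arm", "body": {
  "plan": [
    {"gripper": 1,"x": 0.05,"y": -0.1,"z": 0,"rx": 0,"ry": 0,"rz": 0},
    {"gripper": 1,"x": 0.1,"y": -0.2,"z": 0,"rx": 0,"ry": 0,"rz": 0},
    {"gripper": 1,"x": 0.15,"y": -0.3,"z": 0,"rx": 0,"ry": 0,"rz": 0},
    {"gripper": 1,"x": 0.2,"y": -0.4,"z": 0,"rx": 0,"ry": 0,"rz": 0},
    {"gripper": 1,"x": 0.25,"y": -0.5,"z": 0,"rx": 0,"ry": 0,"rz": 0},
    {"gripper": 1,"x": 0.31,"y": -0.61,"z": 0,"rx": 0,"ry": 0,"rz": 0},
    {"gripper": 1,"x": 0.36,"y": -0.71,"z": 0,"rx": 0,"ry": 0,"rz": 0},
    {"gripper": 1,"x": 0.41,"y": -0.81,"z": 0,"rx": 0,"ry": 0,"rz": 0}
  ]
}}

```text
time_s: 1.48
eef_pos: [412.8, 114.7, 192.2]
tcp_rot: [[-0.927, 0.375, 0.0], [0.375, 0.927, 0.0], [-0.0, 0.0, -1.0]]
force: [0.4, 0.8, -0.6]
width: 85.5
gripper_force: 0.0
```

Request:
{"method": "jog_arm", "body": {
  "plan": [
    {"gripper": 1,"x": 0.05,"y": -0.1,"z": -0.02,"rx": 0,"ry": 0,"rz": 0},
    {"gripper": 1,"x": 0.1,"y": -0.22,"z": -0.04,"rx": 0,"ry": 0,"rz": 0},
    {"gripper": 1,"x": 0.17,"y": -0.34,"z": -0.06,"rx": 0,"ry": 0,"rz": 0},
    {"gripper": 1,"x": 0.23,"y": -0.46,"z": -0.09,"rx": 0,"ry": 0,"rz": 0},
    {"gripper": 1,"x": 0.29,"y": -0.58,"z": -0.12,"rx": 0,"ry": 0,"rz": 0},
    {"gripper": 1,"x": 0.35,"y": -0.7,"z": -0.14,"rx": 0,"ry": 0,"rz": 0},
    {"gripper": 1,"x": 0.39,"y": -0.78,"z": -0.15,"rx": 0,"ry": 0,"rz": 0},
    {"gripper": 1,"x": 0.41,"y": -0.81,"z": -0.15,"rx": 0,"ry": 0,"rz": 0}
  ]
}}

```text
time_s: 2.15
eef_pos: [535.9, -130.1, 146.0]
tcp_rot: [[-0.926, 0.378, -0.001], [0.378, 0.926, -0.001], [0.001, -0.001, -1.0]]
force: [-0.4, 0.9, 0.7]
width: 85.6
gripper_force: 0.0
```

```bash
cat > wr.py <<'E'
from h import *
import pickle,sys
def look(tag,z=14.,xr=None):
    """wrist view: blobs of saturated brown, back-projected to z; prints pose & gripper error"""
    s=ctrl.observe(); R=s['tcp_rot']; p=s['eef_pos']; print('t',s['time_s'],'tcp',p.round(1),'yaw',np.degrees(np.arctan2(R[1,1],R[0,1])).round(2),'F',s['force'].round(1),'w',s['width'].round(1))
    d=grab('wrist'); save(d,f'pics/{tag}.png'); pickle.dump(d,open(tag+'.pkl','wb'))
    C=cloud(d); h=cv2.cvtColor(d['frame'],cv2.COLOR_RGB2HSV).astype(int)
    m=((C[...,2]>9)&(C[...,2]<32)&(d['z_map']>0)&(h[...,1]>40)).astype(np.uint8)
    m=cv2.morphologyEx(m,cv2.MORPH_OPEN,np.ones((3,3)))
    n,l,st,c=cv2.connectedComponentsWithStats(m)
    for i in range(1,n):
        if st[i,4]<400: continue
        q=C[l==i]; P=q[:,:2]; mu=P.mean(0); a=np.linalg.eigh(np.cov((P-mu).T))[1][:,1]; a=a*np.sign(a[0])
        pr=(P-mu)@a; la=(P-mu)@[-a[1],a[0]]; lo,hi=np.percentile(pr,[.3,99.7])
        mid=mu+a*(lo+hi)/2+np.array([-a[1],a[0]])*np.mean(np.percentile(la,[2,98]))
        print('blob',c[i].round(),st[i,4],'mid',mid.round(1),'ang',np.degrees(np.arctan2(a[1],a[0])).round(1),'len',(hi-lo).round(),'wid',np.ptp(np.percentile(la,[1,99])).round(),'ztop',np.percentile(q[:,2],90).round(1),'bbox',st[i,:4])
if __name__=='__main__': look(sys.argv[1])
E
python3 wr.py w2
```

```text
Traceback (most recent call last):
  File "wr.py", line 17, in <module>
    if __name__=='__main__': look(sys.argv[1])
                             ~~~~^^^^^^^^^^^^^
  File "wr.py", line 5, in look
    s=ctrl.observe(); R=s['tcp_rot']; p=s['eef_pos']; print('t',s['time_s'],'tcp',p.round(1),'yaw',np.degrees(np.arctan2(R[1,1],R[0,1])).round(2),'F',s['force'].round(1),'w',s['width'].round(1))
                                                                                                                                                                              ^^^^^^^^^^^^^^^^
AttributeError: 'float' object has no attribute 'round'
```

```bash
sed -i "s/s\['width'\].round(1)/round(s['width'],1)/" wr.py; python3 wr.py w2
```

```text
t 2.15 tcp [ 535.9 -130.1  146. ] yaw 67.77 F [-0.4  0.9  0.7] w 85.6
blob [447.  79.] 2777 mid [530.8  81.7] ang -49.5 len 204.0 wid 149.0 ztop 13.2 bbox [375   0 137 205]
blob [428. 138.] 2403 mid [570.5  58. ] ang 5.8 len 110.0 wid 22.0 ztop 30.7 bbox [403  91  50  98]
blob [259. 170.] 1682 mid [ 534.  -127.8] ang -22.4 len 109.0 wid 21.0 ztop 22.6 bbox [250 126  20  94]
blob [159. 178.] 1286 mid [ 497.9 -236.3] ang -4.8 len 80.0 wid 21.0 ztop 22.4 bbox [138 146  40  67]
blob [ 97. 228.] 2094 mid [ 527.3 -336.2] ang 3.1 len 133.0 wid 20.0 ztop 22.2 bbox [ 58 182  77  96]
blob [465. 211.] 630 mid [667.1  91.3] ang 88.0 len 99.0 wid 32.0 ztop 13.0 bbox [425 190  87  40]
blob [302. 325.] 406 mid [ 754.6 -153.5] ang 79.5 len 47.0 wid 20.0 ztop 29.5 bbox [287 317  34  20]
```

View pics/w2.png

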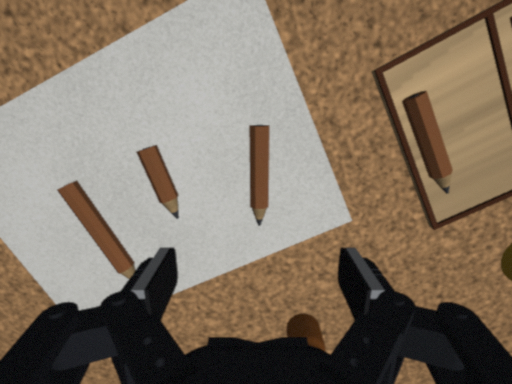

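The wrist view has the medium pencil at (259,170), vertical and centred between the fingers. Short is at (159,178), long at (97,228), and the jar is at the bottom near (302,325). I'll descend on the medium.

Request:
{"method": "jog_arm", "body": {
  "plan": [
    {"gripper": 1,"x": 0,"y": 0,"z": -0.06,"rx": 0,"ry": 0,"rz": 0},
    {"gripper": 1,"x": -0.004,"y": 0,"z": -0.14,"rx": 0,"ry": 0,"rz": 0},
    {"gripper": 1,"x": -0.004,"y": 0,"z": -0.23,"rx": 0,"ry": 0,"rz": 0},
    {"gripper": 1,"x": -0.004,"y": 0,"z": -0.32,"rx": 0,"ry": 0,"rz": 0},
    {"gripper": 1,"x": -0.004,"y": 0,"z": -0.39,"rx": 0,"ry": 0,"rz": 0},
    {"gripper": 1,"x": -0.004,"y": 0,"z": -0.44,"rx": 0,"ry": 0,"rz": 0},
    {"gripper": 1,"x": -0.004,"y": 0,"z": -0.465,"rx": 0,"ry": 0,"rz": 0},
    {"gripper": 1,"x": -0.004,"y": 0,"z": -0.475,"rx": 0,"ry": 0,"rz": 0}
  ]
}}

```text
time_s: 2.87
eef_pos: [532.7, -124.8, 3.5]
tcp_rot: [[-0.927, 0.374, -0.003], [0.374, 0.927, 0.002], [0.003, 0.0, -1.0]]
force: [-0.0, 0.1, -0.5]
width: 85.2
gripper_force: 0.0
```

Request:
{"method": "jog_arm", "body": {
  "plan": [
    {"gripper": 0,"x": 0,"y": 0,"z": 0,"rx": 0,"ry": 0,"rz": 0},
    {"gripper": 0,"x": 0,"y": 0,"z": 0,"rx": 0,"ry": 0,"rz": 0},
    {"gripper": 0,"x": 0,"y": 0,"z": 0,"rx": 0,"ry": 0,"rz": 0},
    {"gripper": 0,"x": 0,"y": 0,"z": 0,"rx": 0,"ry": 0,"rz": 0},
    {"gripper": 0,"x": 0,"y": 0,"z": 0,"rx": 0,"ry": 0,"rz": 0},
    {"gripper": 0,"x": 0,"y": 0,"z": 0,"rx": 0,"ry": 0,"rz": 0},
    {"gripper": 0,"x": 0,"y": 0,"z": 0,"rx": 0,"ry": 0,"rz": 0},
    {"gripper": 0,"x": 0,"y": 0,"z": 0,"rx": 0,"ry": 0,"rz": 0}
  ]
}}

```text
time_s: 3.53
eef_pos: [534.5, -126.7, 5.0]
tcp_rot: [[-0.927, 0.375, 0.0], [0.375, 0.927, -0.0], [-0.0, -0.0, -1.0]]
force: [1.1, -0.5, -0.7]
width: -0.1
gripper_force: 0.0
```

The fingers closed on nothing (width 0), so I'll look before moving.

```bash
python3 wr.py w3; python3 - <<'E'
from h import *
d=grab('top'); save(d,'pics/top1.png'); f=d['frame'][150:260,190:380]; g=cv2.imread('pics/w3.png'); cv2.imwrite('pics/c3.png',np.vstack([cv2.resize(f[...,::-1],(512,296)),g[80:384]]))
E
```

```text
t 3.5333 tcp [ 534.5 -126.7    5. ] yaw 67.96 F [ 1.1 -0.5 -0.7] w -0.1
blob [493. 104.] 2530 mid [529.3  36.2] ang 1.2 len 108.0 wid 21.0 ztop 13.0 bbox [468  26  44 182]
blob [256. 191.] 3066 mid [ 512.7 -119.3] ang -22.9 len 64.0 wid 22.0 ztop 22.6 bbox [239 147  36  98]
blob [ 86. 232.] 3873 mid [ 498.  -234.6] ang -4.9 len 80.0 wid 19.0 ztop 22.3 bbox [ 43 180  80 109]
blob [ 20. 339.] 2050 mid [ 546.8 -332. ] ang -1.9 len 60.0 wid 17.0 ztop 21.9 bbox [  0 297  53  76]
```

View pics/c3.png

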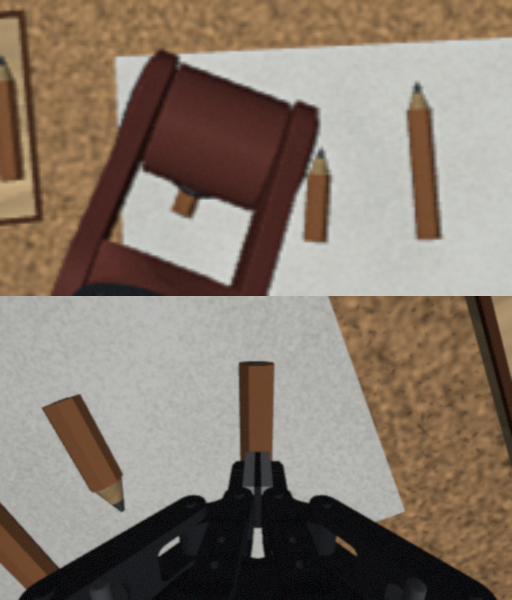

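```bash
python3 - <<'E'
from h import *
import pickle
for t in ['w2','w3']:
    d=pickle.load(open(t+'.pkl','rb')); C=cloud(d)
    for v in range(225,300,8):
        print(t,v,[tuple(C[v,u].round().astype(int)) for u in ((168,346) if t=='w2' else (250,257,264))], [int(d['z_map'][v,u]) for u in ((168,346) if t=='w2' else (250,257,264))])
s=ctrl.observe(); print(s['wrist_torque'],s['joint_pos'].round(2))
E
```

```text
w2 225 [(np.int64(555), np.int64(-262), np.int64(-1)), (np.int64(641), np.int64(-52), np.int64(1))] [359, 356]
w2 233 [(np.int64(565), np.int64(-267), np.int64(1)), (np.int64(652), np.int64(-55), np.int64(0))] [359, 361]
w2 241 [(np.int64(575), np.int64(-272), np.int64(1)), (np.int64(663), np.int64(-58), np.int64(0))] [363, 364]
w2 249 [(np.int64(508), np.int64(-167), np.int64(205)), (np.int64(541), np.int64(-86), np.int64(205))] [138, 138]
w2 257 [(np.int64(510), np.int64(-166), np.int64(210)), (np.int64(543), np.int64(-87), np.int64(209))] [133, 135]
w2 265 [(np.int64(513), np.int64(-167), np.int64(212)), (np.int64(546), np.int64(-89), np.int64(210))] [133, 134]
w2 273 [(np.int64(516), np.int64(-169), np.int64(212)), (np.int64(549), np.int64(-90), np.int64(212))] [133, 134]
w2 281 [(np.int64(520), np.int64(-170), np.int64(214)), (np.int64(553), np.int64(-91), np.int64(212))] [133, 135]
w2 289 [(np.int64(523), np.int64(-172), np.int64(214)), (np.int64(556), np.int64(-93), np.int64(214))] [134, 134]
w2 297 [(np.int64(527), np.int64(-173), np.int64(216)), (np.int64(560), np.int64(-94)
[... 1060 characters left out ...]
p.int64(81)), (np.int64(525), np.int64(-124), np.int64(81)), (np.int64(526), np.int64(-121), np.int64(82))] [121, 122, 121]
w3 281 [(np.int64(522), np.int64(-125), np.int64(90)), (np.int64(528), np.int64(-125), np.int64(82)), (np.int64(523), np.int64(-120), np.int64(91))] [112, 122, 112]
w3 289 [(np.int64(521), np.int64(-125), np.int64(96)), (np.int64(532), np.int64(-127), np.int64(81)), (np.int64(524), np.int64(-120), np.int64(95))] [107, 124, 108]
w3 297 [(np.int64(523), np.int64(-126), np.int64(98)), (np.int64(537), np.int64(-128), np.int64(81)), (np.int64(528), np.int64(-122), np.int64(94))] [106, 126, 110]
[-0.04415279 -0.01871554  0.01541369] [-20.66  16.97 109.5   -0.    53.54 -88.62]
```

The pencil hasn't moved. The wrist depth puts the real fingertips about 47 mm above the reported TCP (tips at z≈52 when 5 is reported), so the fingers shut above the pencil. I'll reopen, go about 42 mm lower and check by depth.

Request:
{"method": "jog_arm", "body": {
  "plan": [
    {"gripper": 1,"x": 0,"y": 0,"z": 0,"rx": 0,"ry": 0,"rz": 0},
    {"gripper": 1,"x": 0,"y": 0,"z": 0,"rx": 0,"ry": 0,"rz": 0},
    {"gripper": 1,"x": 0,"y": 0,"z": 0,"rx": 0,"ry": 0,"rz": 0},
    {"gripper": 1,"x": 0,"y": 0,"z": -0.02,"rx": 0,"ry": 0,"rz": 0},
    {"gripper": 1,"x": 0,"y": 0,"z": -0.05,"rx": 0,"ry": 0,"rz": 0},
    {"gripper": 1,"x": 0,"y": 0,"z": -0.09,"rx": 0,"ry": 0,"rz": 0},
    {"gripper": 1,"x": 0,"y": 0,"z": -0.12,"rx": 0,"ry": 0,"rz": 0},
    {"gripper": 1,"x": 0,"y": 0,"z": -0.14,"rx": 0,"ry": 0,"rz": 0}
  ]
}}

```text
time_s: 4.3
eef_pos: [532.6, -126.0, -39.6]
tcp_rot: [[-0.927, 0.375, -0.003], [0.375, 0.927, 0.001], [0.004, -0.0, -1.0]]
force: [-0.8, 0.2, -0.5]
width: 85.3
gripper_force: 0.0
```

```bash
python3 wr.py w4; python3 - <<'E'
from h import *
import pickle
d=pickle.load(open('w4.pkl','rb')); C=cloud(d)
for u in (150,158,166,174,340,348,356,364):
    c=C[:,u]; k=np.where(d['z_map'][:,u]<150)[0]; k=k[k>200]; print(u,k[:1],[c[i].round().astype(int).tolist() for i in k[:12:4]])
E
```

```text
t 4.3 tcp [ 532.6 -126.   -39.6] yaw 67.97 F [-0.8  0.2 -0.5] w 85.3
blob [256. 248.] 7403 mid [ 528.3 -125.7] ang -22.2 len 97.0 wid 21.0 ztop 22.5 bbox [233 164  47 178]
blob [ 33. 262.] 4857 mid [ 489.5 -232.6] ang -6.7 len 63.0 wid 17.0 ztop 22.2 bbox [  0 206  85 108]
150 [201] [[482, -168, 2], [485, -169, 2], [506, -173, 21]]
158 [201] [[484, -163, 2], [504, -168, 19], [504, -166, 24]]
166 [201] [[486, -160, 1], [505, -164, 18], [505, -163, 22]]
174 [201] [[487, -156, 1], [491, -158, 2], [508, -162, 16]]
340 [202] [[521, -74, 2], [542, -84, 14], [544, -85, 14]]
348 [201] [[522, -70, 1], [538, -81, 21], [538, -82, 24]]
356 [202] [[524, -66, 1], [541, -77, 17], [540, -78, 22]]
364 [202] [[526, -62, 1], [546, -75, 20], [458, -97, 142]]
```

Request:
{"method": "jog_arm", "body": {
  "plan": [
    {"gripper": 0,"x": 0,"y": 0,"z": -0.005,"rx": 0,"ry": 0,"rz": 0},
    {"gripper": 0,"x": 0,"y": 0,"z": -0.01,"rx": 0,"ry": 0,"rz": 0},
    {"gripper": 0,"x": 0,"y": 0,"z": -0.01,"rx": 0,"ry": 0,"rz": 0},
    {"gripper": 0,"x": 0,"y": 0,"z": -0.01,"rx": 0,"ry": 0,"rz": 0},
    {"gripper": 0,"x": 0,"y": 0,"z": -0.01,"rx": 0,"ry": 0,"rz": 0},
    {"gripper": 0,"x": 0,"y": 0,"z": -0.01,"rx": 0,"ry": 0,"rz": 0},
    {"gripper": 0,"x": 0,"y": 0,"z": -0.01,"rx": 0,"ry": 0,"rz": 0},
    {"gripper": 0,"x": 0,"y": 0,"z": -0.01,"rx": 0,"ry": 0,"rz": 0}
  ]
}}

```text
time_s: 5.02
eef_pos: [536.0, -127.2, -38.7]
tcp_rot: [[-0.927, 0.375, 0.003], [0.375, 0.927, -0.001], [-0.003, 0.0, -1.0]]
force: [-0.5, -0.8, 6.3]
width: 20.9
gripper_force: 42.7
```

Gripped: width 20.9, force 43 N. Next I lift and carry it to the -y row.

Request:
{"method": "jog_arm", "body": {
  "plan": [
    {"gripper": 0,"x": 0,"y": 0,"z": 0.02,"rx": 0,"ry": 0,"rz": 0},
    {"gripper": 0,"x": 0,"y": 0,"z": 0.06,"rx": 0,"ry": 0,"rz": 0},
    {"gripper": 0,"x": 0,"y": 0,"z": 0.1,"rx": 0,"ry": 0,"rz": 0},
    {"gripper": 0,"x": 0,"y": 0,"z": 0.14,"rx": 0,"ry": 0,"rz": 0.02},
    {"gripper": 0,"x": 0,"y": 0.02,"z": 0.18,"rx": 0,"ry": 0,"rz": 0.06},
    {"gripper": 0,"x": 0,"y": 0.06,"z": 0.2,"rx": 0,"ry": 0,"rz": 0.1},
    {"gripper": 0,"x": 0.01,"y": 0.11,"z": 0.2,"rx": 0,"ry": 0,"rz": 0.15},
    {"gripper": 0,"x": 0.02,"y": 0.18,"z": 0.2,"rx": 0,"ry": 0,"rz": 0.2}
  ]
}}

```text
time_s: 5.68
eef_pos: [541.6, -73.3, 21.9]
tcp_rot: [[-0.998, 0.068, 0.003], [0.068, 0.998, -0.001], [-0.003, -0.001, -1.0]]
force: [0.6, 0.1, -0.1]
width: 21.0
gripper_force: 40.2
```

Request:
{"method": "jog_arm", "body": {
  "plan": [
    {"gripper": 0,"x": 0.01,"y": 0.08,"z": 0,"rx": 0,"ry": 0,"rz": 0.04},
    {"gripper": 0,"x": 0.02,"y": 0.18,"z": 0,"rx": 0,"ry": 0,"rz": 0.08},
    {"gripper": 0,"x": 0.04,"y": 0.28,"z": 0,"rx": 0,"ry": 0,"rz": 0.111},
    {"gripper": 0,"x": 0.06,"y": 0.38,"z": 0,"rx": 0,"ry": 0,"rz": 0.111},
    {"gripper": 0,"x": 0.08,"y": 0.48,"z": 0,"rx": 0,"ry": 0,"rz": 0.111},
    {"gripper": 0,"x": 0.09,"y": 0.55,"z": 0,"rx": 0,"ry": 0,"rz": 0.111},
    {"gripper": 0,"x": 0.093,"y": 0.59,"z": 0,"rx": 0,"ry": 0,"rz": 0.111},
    {"gripper": 0,"x": 0.093,"y": 0.602,"z": 0,"rx": 0,"ry": 0,"rz": 0.111}
  ]
}}

```text
time_s: 6.35
eef_pos: [568.5, 109.8, 20.7]
tcp_rot: [[-0.994, -0.106, 0.001], [-0.106, 0.994, 0.0], [-0.001, 0.0, -1.0]]
force: [0.2, 0.4, 0.0]
width: 21.1
gripper_force: 40.2
```

```bash
python3 wr.py w5
```

```text
t 6.35 tcp [568.5 109.8  20.7] yaw 96.11 F [0.2 0.4 0. ] w 21.1
blob [339. 155.] 11102 mid [542.9 186.1] ang 75.1 len 339.0 wid 207.0 ztop 13.0 bbox [139  71 373 264]
blob [357. 186.] 6566 mid [541.6 174.3] ang 6.5 len 124.0 wid 22.0 ztop 30.6 bbox [332 100  55 181]
blob [184. 206.] 4858 mid [567.9  58.8] ang 6.0 len 105.0 wid 22.0 ztop 30.5 bbox [160 138  46 147]
blob [498. 225.] 2509 mid [550.  278.3] ang 10.8 len 81.0 wid 13.0 ztop 28.9 bbox [479 163  33 111]
```

View pics/w5.png

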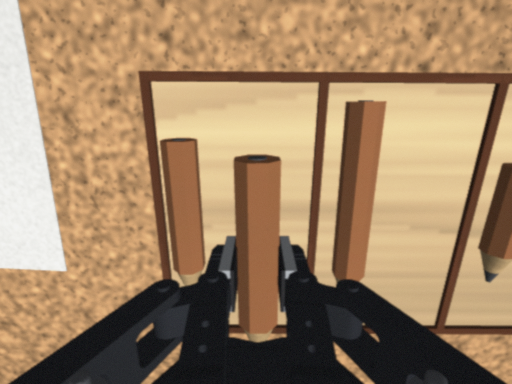

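The medium pencil is held straight at (258,240), above the -y row and right of the tray's medium pencil (184,206). Now I lower it and release with a limited opening.

Request:
{"method": "jog_arm", "body": {
  "plan": [
    {"gripper": 0,"x": 0,"y": 0,"z": -0.02,"rx": 0,"ry": 0,"rz": 0},
    {"gripper": 0,"x": 0,"y": -0.003,"z": -0.06,"rx": 0,"ry": 0,"rz": 0},
    {"gripper": 0,"x": 0,"y": -0.003,"z": -0.1,"rx": 0,"ry": 0,"rz": 0},
    {"gripper": 0,"x": 0,"y": -0.003,"z": -0.13,"rx": 0,"ry": 0,"rz": 0},
    {"gripper": 0,"x": 0,"y": -0.003,"z": -0.15,"rx": 0,"ry": 0,"rz": 0},
    {"gripper": 0,"x": 0,"y": -0.003,"z": -0.16,"rx": 0,"ry": 0,"rz": 0},
    {"gripper": 0,"x": 0,"y": -0.003,"z": -0.167,"rx": 0,"ry": 0,"rz": 0},
    {"gripper": 0,"x": 0,"y": -0.003,"z": -0.17,"rx": 0,"ry": 0,"rz": 0}
  ]
}}

```text
time_s: 7.07
eef_pos: [566.7, 106.4, -30.7]
tcp_rot: [[-0.995, -0.104, -0.005], [-0.104, 0.995, -0.001], [0.005, -0.001, -1.0]]
force: [-7.5, -2.3, 12.3]
width: 21.1
gripper_force: 45.0
```

Request:
{"method": "jog_arm", "body": {
  "plan": [
    {"gripper": 0.3,"x": 0,"y": 0,"z": 0,"rx": 0,"ry": 0,"rz": 0},
    {"gripper": 0.4,"x": 0,"y": 0,"z": 0,"rx": 0,"ry": 0,"rz": 0},
    {"gripper": 0.4,"x": 0,"y": 0,"z": 0,"rx": 0,"ry": 0,"rz": 0},
    {"gripper": 0.4,"x": 0,"y": 0,"z": 0,"rx": 0,"ry": 0,"rz": 0},
    {"gripper": 0.4,"x": 0,"y": 0,"z": 0.02,"rx": 0,"ry": 0,"rz": 0},
    {"gripper": 0.4,"x": 0,"y": 0,"z": 0.06,"rx": 0,"ry": 0,"rz": 0},
    {"gripper": 0.4,"x": 0,"y": 0,"z": 0.12,"rx": 0,"ry": 0,"rz": 0},
    {"gripper": 0.4,"x": 0,"y": 0,"z": 0.2,"rx": 0,"ry": 0,"rz": 0}
  ]
}}

```text
time_s: 7.73
eef_pos: [566.8, 107.0, 28.7]
tcp_rot: [[-0.995, -0.104, -0.003], [-0.104, 0.995, -0.0], [0.003, 0.0, -1.0]]
force: [0.2, -0.0, 0.4]
width: 34.4
gripper_force: 0.0
```

```bash
python3 wr.py w6
```

```text
t 7.7333 tcp [566.8 107.   28.7] yaw 95.96 F [ 0.2 -0.   0.4] w 34.4
blob [341. 156.] 10183 mid [545.4 186.6] ang 76.6 len 341.0 wid 214.0 ztop 13.0 bbox [148  76 364 253]
blob [356. 190.] 6209 mid [547. 175.] ang 6.6 len 135.0 wid 22.0 ztop 30.6 bbox [333 104  51 184]
blob [189. 199.] 3949 mid [563.7  58.2] ang 4.2 len 97.0 wid 23.0 ztop 30.5 bbox [168 140  42 134]
blob [257. 208.] 4171 mid [566.  106.3] ang 6.1 len 110.0 wid 21.0 ztop 30.5 bbox [240 141  33 145]
blob [496. 220.] 2919 mid [549.7 279.8] ang 10.3 len 81.0 wid 14.0 ztop 30.0 bbox [474 163  38 107]
blob [257. 324.] 675 mid [671.3 117.7] ang -84.3 len 73.0 wid 7.0 ztop 12.7 bbox [216 320  84   9]
```

Medium is placed: mid about (571,107), top 30.5, angle 6.1°. Now to the short pencil.

Request:
{"method": "jog_arm", "body": {
  "plan": [
    {"gripper": 0.4,"x": -0.01,"y": -0.04,"z": 0.03,"rx": 0,"ry": 0,"rz": 0},
    {"gripper": 0.6,"x": -0.02,"y": -0.1,"z": 0.04,"rx": 0,"ry": 0,"rz": -0.02},
    {"gripper": 1,"x": -0.04,"y": -0.18,"z": 0.04,"rx": 0,"ry": 0,"rz": -0.04},
    {"gripper": 1,"x": -0.06,"y": -0.27,"z": 0.04,"rx": 0,"ry": 0,"rz": -0.06},
    {"gripper": 1,"x": -0.08,"y": -0.36,"z": 0.04,"rx": 0,"ry": 0,"rz": -0.08},
    {"gripper": 1,"x": -0.1,"y": -0.46,"z": 0.03,"rx": 0,"ry": 0,"rz": -0.1},
    {"gripper": 1,"x": -0.12,"y": -0.56,"z": 0.02,"rx": 0,"ry": 0,"rz": -0.12},
    {"gripper": 1,"x": -0.14,"y": -0.66,"z": 0,"rx": 0,"ry": 0,"rz": -0.121}
  ]
}}

```text
time_s: 8.45
eef_pos: [526.1, -92.9, 30.0]
tcp_rot: [[-0.996, 0.087, 0.002], [0.087, 0.996, -0.001], [-0.002, -0.001, -1.0]]
force: [0.4, 0.4, -0.1]
width: 85.1
gripper_force: 0.0
```

Request:
{"method": "jog_arm", "body": {
  "plan": [
    {"gripper": 1,"x": -0.02,"y": -0.1,"z": 0,"rx": 0,"ry": 0,"rz": 0},
    {"gripper": 1,"x": -0.04,"y": -0.2,"z": -0.02,"rx": 0,"ry": 0,"rz": 0},
    {"gripper": 1,"x": -0.06,"y": -0.29,"z": -0.04,"rx": 0,"ry": 0,"rz": 0},
    {"gripper": 1,"x": -0.08,"y": -0.37,"z": -0.06,"rx": 0,"ry": 0,"rz": 0},
    {"gripper": 1,"x": -0.09,"y": -0.43,"z": -0.08,"rx": 0,"ry": 0,"rz": 0},
    {"gripper": 1,"x": -0.1,"y": -0.47,"z": -0.09,"rx": 0,"ry": 0,"rz": 0},
    {"gripper": 1,"x": -0.1,"y": -0.483,"z": -0.1,"rx": 0,"ry": 0,"rz": 0},
    {"gripper": 1,"x": -0.1,"y": -0.485,"z": -0.1,"rx": 0,"ry": 0,"rz": 0}
  ]
}}

```text
time_s: 9.12
eef_pos: [495.6, -236.9, -1.5]
tcp_rot: [[-0.996, 0.087, -0.001], [0.087, 0.996, 0.001], [0.001, 0.001, -1.0]]
force: [0.3, -0.3, 0.9]
width: 85.5
gripper_force: 0.0
```

```bash
python3 wr.py w7
```

```text
t 9.1167 tcp [ 495.6 -236.9   -1.5] yaw 84.98 F [ 0.3 -0.3  0.9] w 85.5
blob [257. 228.] 3493 mid [ 497.9 -237.6] ang -4.5 len 80.0 wid 21.0 ztop 22.5 bbox [239 175  36 116]
blob [102. 241.] 3665 mid [ 494.4 -339.2] ang 2.9 len 68.0 wid 21.0 ztop 22.4 bbox [ 68 192  65 105]
```

Request:
{"method": "jog_arm", "body": {
  "plan": [
    {"gripper": 1,"x": 0,"y": -0.002,"z": -0.02,"rx": 0,"ry": 0,"rz": 0},
    {"gripper": 1,"x": 0,"y": -0.002,"z": -0.05,"rx": 0,"ry": 0,"rz": 0},
    {"gripper": 1,"x": 0,"y": -0.002,"z": -0.08,"rx": 0,"ry": 0,"rz": 0},
    {"gripper": 1,"x": 0,"y": -0.002,"z": -0.1,"rx": 0,"ry": 0,"rz": 0},
    {"gripper": 1,"x": 0,"y": -0.002,"z": -0.115,"rx": 0,"ry": 0,"rz": 0},
    {"gripper": 1,"x": 0,"y": -0.002,"z": -0.125,"rx": 0,"ry": 0,"rz": 0},
    {"gripper": 1,"x": 0,"y": -0.002,"z": -0.128,"rx": 0,"ry": 0,"rz": 0},
    {"gripper": 1,"x": 0,"y": -0.002,"z": -0.13,"rx": 0,"ry": 0,"rz": 0}
  ]
}}

```text
time_s: 9.83
eef_pos: [496.2, -236.8, -40.5]
tcp_rot: [[-0.996, 0.086, -0.0], [0.086, 0.996, 0.0], [0.0, 0.0, -1.0]]
force: [-0.4, 0.0, 0.6]
width: 85.3
gripper_force: 0.0
```

Request:
{"method": "jog_arm", "body": {
  "plan": [
    {"gripper": 0,"x": 0,"y": 0,"z": 0,"rx": 0,"ry": 0,"rz": 0},
    {"gripper": 0,"x": 0,"y": 0,"z": 0,"rx": 0,"ry": 0,"rz": 0},
    {"gripper": 0,"x": 0,"y": 0,"z": 0,"rx": 0,"ry": 0,"rz": 0},
    {"gripper": 0,"x": 0,"y": 0,"z": 0,"rx": 0,"ry": 0,"rz": 0},
    {"gripper": 0,"x": 0,"y": 0,"z": 0,"rx": 0,"ry": 0,"rz": 0},
    {"gripper": 0,"x": 0,"y": 0,"z": 0,"rx": 0,"ry": 0,"rz": 0},
    {"gripper": 0,"x": 0,"y": 0,"z": 0,"rx": 0,"ry": 0,"rz": 0},
    {"gripper": 0,"x": 0,"y": 0,"z": 0,"rx": 0,"ry": 0,"rz": 0}
  ]
}}

```text
time_s: 10.5
eef_pos: [497.7, -237.8, -38.7]
tcp_rot: [[-0.996, 0.086, 0.002], [0.086, 0.996, -0.001], [-0.003, -0.001, -1.0]]
force: [0.3, 1.4, 5.8]
width: 21.1
gripper_force: 41.9
```

Request:
{"method": "jog_arm", "body": {
  "plan": [
    {"gripper": 0,"x": 0,"y": 0,"z": 0.03,"rx": 0,"ry": 0,"rz": 0},
    {"gripper": 0,"x": 0,"y": 0,"z": 0.09,"rx": 0,"ry": 0,"rz": 0},
    {"gripper": 0,"x": 0,"y": 0.04,"z": 0.15,"rx": 0,"ry": 0,"rz": 0.02},
    {"gripper": 0,"x": 0.01,"y": 0.12,"z": 0.2,"rx": 0,"ry": 0,"rz": 0.04},
    {"gripper": 0,"x": 0.02,"y": 0.23,"z": 0.22,"rx": 0,"ry": 0,"rz": 0.06},
    {"gripper": 0,"x": 0.03,"y": 0.35,"z": 0.22,"rx": 0,"ry": 0,"rz": 0.08},
    {"gripper": 0,"x": 0.04,"y": 0.47,"z": 0.22,"rx": 0,"ry": 0,"rz": 0.1},
    {"gripper": 0,"x": 0.05,"y": 0.59,"z": 0.22,"rx": 0,"ry": 0,"rz": 0.121}
  ]
}}

```text
time_s: 11.17
eef_pos: [511.2, -58.7, 26.5]
tcp_rot: [[-0.995, -0.105, 0.001], [-0.105, 0.995, -0.0], [-0.001, -0.0, -1.0]]
force: [1.0, 0.9, 0.4]
width: 20.9
gripper_force: 39.6
```

Request:
{"method": "jog_arm", "body": {
  "plan": [
    {"gripper": 0,"x": 0.01,"y": 0.12,"z": 0,"rx": 0,"ry": 0,"rz": 0},
    {"gripper": 0,"x": 0.02,"y": 0.24,"z": 0,"rx": 0,"ry": 0,"rz": 0},
    {"gripper": 0,"x": 0.03,"y": 0.36,"z": 0,"rx": 0,"ry": 0,"rz": 0},
    {"gripper": 0,"x": 0.04,"y": 0.48,"z": 0,"rx": 0,"ry": 0,"rz": 0},
    {"gripper": 0,"x": 0.05,"y": 0.6,"z": 0,"rx": 0,"ry": 0,"rz": 0},
    {"gripper": 0,"x": 0.06,"y": 0.72,"z": 0,"rx": 0,"ry": 0,"rz": 0},
    {"gripper": 0,"x": 0.07,"y": 0.84,"z": 0,"rx": 0,"ry": 0,"rz": 0},
    {"gripper": 0,"x": 0.08,"y": 0.95,"z": 0,"rx": 0,"ry": 0,"rz": 0}
  ]
}}

```text
time_s: 11.83
eef_pos: [534.8, 227.1, 26.1]
tcp_rot: [[-0.995, -0.104, -0.0], [-0.104, 0.995, 0.0], [0.0, 0.0, -1.0]]
force: [0.2, -0.9, -0.3]
width: 20.8
gripper_force: 39.6
```

Request:
{"method": "jog_arm", "body": {
  "plan": [
    {"gripper": 0,"x": 0.01,"y": 0.1,"z": 0,"rx": 0,"ry": 0,"rz": 0},
    {"gripper": 0,"x": 0.02,"y": 0.19,"z": 0,"rx": 0,"ry": 0,"rz": 0},
    {"gripper": 0,"x": 0.03,"y": 0.26,"z": 0,"rx": 0,"ry": 0,"rz": 0},
    {"gripper": 0,"x": 0.032,"y": 0.31,"z": -0.01,"rx": 0,"ry": 0,"rz": 0},
    {"gripper": 0,"x": 0.032,"y": 0.345,"z": -0.03,"rx": 0,"ry": 0,"rz": 0},
    {"gripper": 0,"x": 0.032,"y": 0.36,"z": -0.06,"rx": 0,"ry": 0,"rz": 0},
    {"gripper": 0,"x": 0.032,"y": 0.365,"z": -0.08,"rx": 0,"ry": 0,"rz": 0},
    {"gripper": 0,"x": 0.032,"y": 0.365,"z": -0.09,"rx": 0,"ry": 0,"rz": 0}
  ]
}}

```text
time_s: 12.5
eef_pos: [543.1, 333.1, -3.6]
tcp_rot: [[-0.995, -0.104, -0.004], [-0.104, 0.995, -0.002], [0.004, -0.002, -1.0]]
force: [-0.9, -0.4, 0.1]
width: 21.1
gripper_force: 39.6
```

```bash
python3 wr.py w8
```

```text
t 12.5 tcp [543.1 333.1  -3.6] yaw 95.95 F [-0.9 -0.4  0.1] w 21.1
blob [206. 130.] 8549 mid [504.7 285. ] ang 81.2 len 214.0 wid 148.0 ztop 12.9 bbox [  0  72 346 212]
blob [ 17. 264.] 6027 mid [586.2 177.8] ang -8.4 len 174.0 wid 34.0 ztop 29.5 bbox [  0 138  51 223]
blob [180. 227.] 4133 mid [542.5 285.6] ang 6.3 len 68.0 wid 22.0 ztop 30.5 bbox [156 174  47 112]
```

View pics/w8.png

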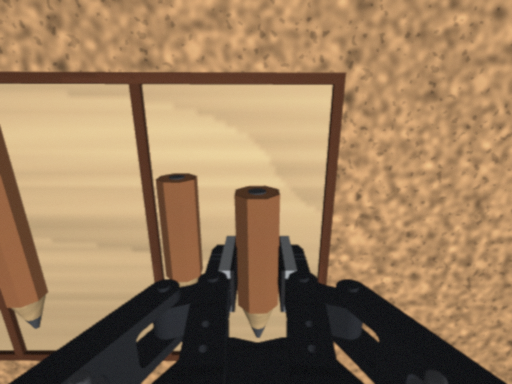

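The short pencil, held straight at (258,250), is over the +y row beside the tray's short pencil (180,227). Lowering and releasing.

Request:
{"method": "jog_arm", "body": {
  "plan": [
    {"gripper": 0,"x": 0,"y": 0,"z": -0.02,"rx": 0,"ry": 0,"rz": 0},
    {"gripper": 0,"x": 0,"y": 0,"z": -0.045,"rx": 0,"ry": 0,"rz": 0},
    {"gripper": 0,"x": 0,"y": 0,"z": -0.065,"rx": 0,"ry": 0,"rz": 0},
    {"gripper": 0,"x": 0,"y": 0,"z": -0.08,"rx": 0,"ry": 0,"rz": 0},
    {"gripper": 0,"x": 0,"y": 0,"z": -0.09,"rx": 0,"ry": 0,"rz": 0},
    {"gripper": 0,"x": 0,"y": 0,"z": -0.095,"rx": 0,"ry": 0,"rz": 0},
    {"gripper": 0,"x": 0,"y": 0,"z": -0.098,"rx": 0,"ry": 0,"rz": 0},
    {"gripper": 0,"x": 0,"y": 0,"z": -0.098,"rx": 0,"ry": 0,"rz": 0}
  ]
}}

```text
time_s: 13.22
eef_pos: [545.0, 334.6, -30.5]
tcp_rot: [[-0.995, -0.104, 0.0], [-0.104, 0.995, 0.0], [-0.0, 0.0, -1.0]]
force: [-0.0, 0.4, -0.2]
width: 21.0
gripper_force: 39.6
```

Request:
{"method": "jog_arm", "body": {
  "plan": [
    {"gripper": 0.3,"x": 0,"y": 0,"z": 0,"rx": 0,"ry": 0,"rz": 0},
    {"gripper": 0.4,"x": 0,"y": 0,"z": 0,"rx": 0,"ry": 0,"rz": 0},
    {"gripper": 0.4,"x": 0,"y": 0,"z": 0,"rx": 0,"ry": 0,"rz": 0},
    {"gripper": 0.4,"x": 0,"y": 0,"z": 0,"rx": 0,"ry": 0,"rz": 0},
    {"gripper": 0.4,"x": 0,"y": 0,"z": 0.02,"rx": 0,"ry": 0,"rz": 0},
    {"gripper": 0.4,"x": 0,"y": 0,"z": 0.06,"rx": 0,"ry": 0,"rz": 0},
    {"gripper": 0.4,"x": 0,"y": 0,"z": 0.12,"rx": 0,"ry": 0,"rz": 0},
    {"gripper": 0.4,"x": 0,"y": 0,"z": 0.2,"rx": 0,"ry": 0,"rz": 0}
  ]
}}

```text
time_s: 13.88
eef_pos: [543.5, 333.8, 29.1]
tcp_rot: [[-0.995, -0.104, -0.003], [-0.104, 0.995, -0.001], [0.003, -0.001, -1.0]]
force: [-0.7, 0.7, -0.3]
width: 34.1
gripper_force: 0.0
```

```bash
python3 wr.py w9
```

```text
t 13.8833 tcp [543.5 333.8  29.1] yaw 95.96 F [-0.7  0.7 -0.3] w 34.1
blob [198. 128.] 6564 mid [517.  268.7] ang 83.3 len 236.0 wid 172.0 ztop 12.9 bbox [  0  76 330 210]
blob [ 36. 207.] 9516 mid [576.8 167.5] ang -4.2 len 196.0 wid 58.0 ztop 30.1 bbox [  0 103  87 225]
blob [191. 208.] 2981 mid [546.6 285.8] ang 4.3 len 76.0 wid 22.0 ztop 30.5 bbox [171 162  39 105]
blob [258. 214.] 2938 mid [545.7 334.7] ang 6.8 len 80.0 wid 21.0 ztop 30.5 bbox [242 165  32 107]
blob [258. 325.] 664 mid [648.4 344.7] ang -84.0 len 73.0 wid 7.0 ztop 12.8 bbox [216 320  84   9]
```

Short is placed: top 30.5, angle 6.8°. Now the long one.

Request:
{"method": "jog_arm", "body": {
  "plan": [
    {"gripper": 0.4,"x": 0,"y": -0.04,"z": 0.03,"rx": 0,"ry": 0,"rz": 0},
    {"gripper": 0.4,"x": -0.01,"y": -0.14,"z": 0.05,"rx": 0,"ry": 0,"rz": 0},
    {"gripper": 0.6,"x": -0.01,"y": -0.26,"z": 0.05,"rx": 0,"ry": 0,"rz": -0.01},
    {"gripper": 1,"x": -0.02,"y": -0.39,"z": 0.05,"rx": 0,"ry": 0,"rz": -0.02},
    {"gripper": 1,"x": -0.02,"y": -0.52,"z": 0.05,"rx": 0,"ry": 0,"rz": -0.032},
    {"gripper": 1,"x": -0.03,"y": -0.65,"z": 0.05,"rx": 0,"ry": 0,"rz": -0.032},
    {"gripper": 1,"x": -0.03,"y": -0.78,"z": 0.05,"rx": 0,"ry": 0,"rz": -0.032},
    {"gripper": 1,"x": -0.03,"y": -0.91,"z": 0.05,"rx": 0,"ry": 0,"rz": -0.032}
  ]
}}

```text
time_s: 14.6
eef_pos: [535.0, 59.2, 44.9]
tcp_rot: [[-0.999, -0.054, 0.0], [-0.054, 0.999, -0.0], [-0.0, -0.0, -1.0]]
force: [0.5, 0.7, -0.4]
width: 85.3
gripper_force: 0.0
```

Request:
{"method": "jog_arm", "body": {
  "plan": [
    {"gripper": 1,"x": 0,"y": -0.12,"z": 0,"rx": 0,"ry": 0,"rz": 0},
    {"gripper": 1,"x": -0.01,"y": -0.24,"z": 0,"rx": 0,"ry": 0,"rz": 0},
    {"gripper": 1,"x": -0.01,"y": -0.36,"z": 0,"rx": 0,"ry": 0,"rz": 0},
    {"gripper": 1,"x": -0.01,"y": -0.48,"z": 0,"rx": 0,"ry": 0,"rz": 0},
    {"gripper": 1,"x": -0.02,"y": -0.6,"z": 0,"rx": 0,"ry": 0,"rz": 0},
    {"gripper": 1,"x": -0.02,"y": -0.72,"z": 0,"rx": 0,"ry": 0,"rz": 0},
    {"gripper": 1,"x": -0.026,"y": -0.84,"z": 0,"rx": 0,"ry": 0,"rz": 0},
    {"gripper": 1,"x": -0.026,"y": -0.95,"z": 0,"rx": 0,"ry": 0,"rz": 0}
  ]
}}

```text
time_s: 15.27
eef_pos: [526.9, -226.0, 44.9]
tcp_rot: [[-0.999, -0.053, -0.0], [-0.053, 0.999, -0.0], [0.0, -0.0, -1.0]]
force: [1.5, 0.5, 0.1]
width: 85.5
gripper_force: 0.0
```

Request:
{"method": "jog_arm", "body": {
  "plan": [
    {"gripper": 1,"x": 0,"y": -0.1,"z": -0.02,"rx": 0,"ry": 0,"rz": 0},
    {"gripper": 1,"x": 0,"y": -0.19,"z": -0.05,"rx": 0,"ry": 0,"rz": 0},
    {"gripper": 1,"x": 0,"y": -0.26,"z": -0.08,"rx": 0,"ry": 0,"rz": 0},
    {"gripper": 1,"x": 0,"y": -0.32,"z": -0.1,"rx": 0,"ry": 0,"rz": 0},
    {"gripper": 1,"x": 0,"y": -0.36,"z": -0.12,"rx": 0,"ry": 0,"rz": 0},
    {"gripper": 1,"x": 0,"y": -0.375,"z": -0.14,"rx": 0,"ry": 0,"rz": 0},
    {"gripper": 1,"x": 0,"y": -0.38,"z": -0.15,"rx": 0,"ry": 0,"rz": 0},
    {"gripper": 1,"x": 0,"y": -0.38,"z": -0.152,"rx": 0,"ry": 0,"rz": 0}
  ]
}}

```text
time_s: 15.93
eef_pos: [527.2, -336.6, -2.1]
tcp_rot: [[-0.999, -0.054, -0.002], [-0.054, 0.999, 0.002], [0.001, 0.002, -1.0]]
force: [0.1, 0.6, 0.2]
width: 85.1
gripper_force: 0.0
```

```bash
python3 wr.py w10
```

```text
t 15.9333 tcp [ 527.2 -336.6   -2.1] yaw 93.08 F [0.1 0.6 0.2] w 85.1
blob [254. 220.] 6462 mid [ 529.6 -338.7] ang 3.2 len 138.0 wid 21.0 ztop 22.6 bbox [235 128  38 199]
```

Request:
{"method": "jog_arm", "body": {
  "plan": [
    {"gripper": 1,"x": 0,"y": -0.004,"z": -0.02,"rx": 0,"ry": 0,"rz": 0},
    {"gripper": 1,"x": 0,"y": -0.004,"z": -0.05,"rx": 0,"ry": 0,"rz": 0},
    {"gripper": 1,"x": 0,"y": -0.004,"z": -0.08,"rx": 0,"ry": 0,"rz": 0},
    {"gripper": 1,"x": 0,"y": -0.004,"z": -0.1,"rx": 0,"ry": 0,"rz": 0},
    {"gripper": 1,"x": 0,"y": -0.004,"z": -0.115,"rx": 0,"ry": 0,"rz": 0},
    {"gripper": 1,"x": 0,"y": -0.004,"z": -0.125,"rx": 0,"ry": 0,"rz": 0},
    {"gripper": 1,"x": 0,"y": -0.004,"z": -0.128,"rx": 0,"ry": 0,"rz": 0},
    {"gripper": 1,"x": 0,"y": -0.004,"z": -0.13,"rx": 0,"ry": 0,"rz": 0}
  ]
}}

```text
time_s: 16.65
eef_pos: [528.0, -338.7, -40.5]
tcp_rot: [[-0.999, -0.054, -0.0], [-0.054, 0.999, 0.0], [0.0, 0.0, -1.0]]
force: [-0.1, -0.4, -0.6]
width: 85.5
gripper_force: 0.0
```

Request:
{"method": "jog_arm", "body": {
  "plan": [
    {"gripper": 0,"x": 0,"y": 0,"z": 0,"rx": 0,"ry": 0,"rz": 0},
    {"gripper": 0,"x": 0,"y": 0,"z": 0,"rx": 0,"ry": 0,"rz": 0},
    {"gripper": 0,"x": 0,"y": 0,"z": 0,"rx": 0,"ry": 0,"rz": 0},
    {"gripper": 0,"x": 0,"y": 0,"z": 0,"rx": 0,"ry": 0,"rz": 0},
    {"gripper": 0,"x": 0,"y": 0,"z": 0,"rx": 0,"ry": 0,"rz": 0},
    {"gripper": 0,"x": 0,"y": 0,"z": 0,"rx": 0,"ry": 0,"rz": 0},
    {"gripper": 0,"x": 0,"y": 0,"z": 0,"rx": 0,"ry": 0,"rz": 0},
    {"gripper": 0,"x": 0,"y": 0,"z": 0,"rx": 0,"ry": 0,"rz": 0}
  ]
}}

```text
time_s: 17.32
eef_pos: [529.2, -339.5, -38.7]
tcp_rot: [[-0.999, -0.054, 0.002], [-0.054, 0.999, -0.001], [-0.002, -0.002, -1.0]]
force: [-0.5, 1.6, 5.4]
width: 21.3
gripper_force: 42.5
```

Request:
{"method": "jog_arm", "body": {
  "plan": [
    {"gripper": 0,"x": 0,"y": 0,"z": 0.03,"rx": 0,"ry": 0,"rz": 0},
    {"gripper": 0,"x": 0,"y": 0,"z": 0.09,"rx": 0,"ry": 0,"rz": 0},
    {"gripper": 0,"x": 0,"y": 0.04,"z": 0.15,"rx": 0,"ry": 0,"rz": 0.01},
    {"gripper": 0,"x": 0.01,"y": 0.12,"z": 0.2,"rx": 0,"ry": 0,"rz": 0.02},
    {"gripper": 0,"x": 0.01,"y": 0.23,"z": 0.22,"rx": 0,"ry": 0,"rz": 0.032},
    {"gripper": 0,"x": 0.02,"y": 0.35,"z": 0.22,"rx": 0,"ry": 0,"rz": 0.032},
    {"gripper": 0,"x": 0.02,"y": 0.47,"z": 0.22,"rx": 0,"ry": 0,"rz": 0.032},
    {"gripper": 0,"x": 0.03,"y": 0.59,"z": 0.22,"rx": 0,"ry": 0,"rz": 0.032}
  ]
}}

```text
time_s: 17.98
eef_pos: [536.2, -160.2, 26.0]
tcp_rot: [[-0.995, -0.103, -0.001], [-0.103, 0.995, 0.0], [0.001, 0.0, -1.0]]
force: [0.5, 0.4, -1.7]
width: 21.1
gripper_force: 40.2
```

Request:
{"method": "jog_arm", "body": {
  "plan": [
    {"gripper": 0,"x": 0.01,"y": 0.12,"z": 0,"rx": 0,"ry": 0,"rz": 0},
    {"gripper": 0,"x": 0.01,"y": 0.24,"z": 0,"rx": 0,"ry": 0,"rz": 0},
    {"gripper": 0,"x": 0.02,"y": 0.36,"z": 0,"rx": 0,"ry": 0,"rz": 0},
    {"gripper": 0,"x": 0.02,"y": 0.48,"z": 0,"rx": 0,"ry": 0,"rz": 0},
    {"gripper": 0,"x": 0.03,"y": 0.6,"z": 0,"rx": 0,"ry": 0,"rz": 0},
    {"gripper": 0,"x": 0.03,"y": 0.72,"z": 0,"rx": 0,"ry": 0,"rz": 0},
    {"gripper": 0,"x": 0.04,"y": 0.84,"z": 0,"rx": 0,"ry": 0,"rz": 0},
    {"gripper": 0,"x": 0.04,"y": 0.95,"z": 0,"rx": 0,"ry": 0,"rz": 0}
  ]
}}

```text
time_s: 18.65
eef_pos: [548.8, 125.3, 26.0]
tcp_rot: [[-0.995, -0.104, 0.0], [-0.104, 0.995, 0.0], [-0.0, 0.0, -1.0]]
force: [0.1, -0.2, -0.7]
width: 20.9
gripper_force: 40.2
```

Request:
{"method": "jog_arm", "body": {
  "plan": [
    {"gripper": 0,"x": 0.01,"y": 0.1,"z": 0,"rx": 0,"ry": 0,"rz": 0},
    {"gripper": 0,"x": 0.02,"y": 0.18,"z": 0,"rx": 0,"ry": 0,"rz": 0},
    {"gripper": 0,"x": 0.021,"y": 0.24,"z": 0,"rx": 0,"ry": 0,"rz": 0},
    {"gripper": 0,"x": 0.021,"y": 0.29,"z": -0.01,"rx": 0,"ry": 0,"rz": 0},
    {"gripper": 0,"x": 0.021,"y": 0.315,"z": -0.03,"rx": 0,"ry": 0,"rz": 0},
    {"gripper": 0,"x": 0.021,"y": 0.325,"z": -0.05,"rx": 0,"ry": 0,"rz": 0},
    {"gripper": 0,"x": 0.021,"y": 0.325,"z": -0.06,"rx": 0,"ry": 0,"rz": 0},
    {"gripper": 0,"x": 0.021,"y": 0.325,"z": -0.06,"rx": 0,"ry": 0,"rz": 0}
  ]
}}

```text
time_s: 19.32
eef_pos: [553.8, 219.5, 5.9]
tcp_rot: [[-0.995, -0.103, -0.003], [-0.103, 0.995, -0.001], [0.004, -0.001, -1.0]]
force: [0.1, -0.2, -0.4]
width: 21.0
gripper_force: 40.2
```

```bash
python3 wr.py w11
```

```text
t 19.3167 tcp [553.8 219.5   5.9] yaw 95.93 F [ 0.1 -0.2 -0.4] w 21.0
blob [249. 121.] 9832 mid [520.2 217.3] ang -81.9 len 295.0 wid 138.0 ztop 13.0 bbox [  0  75 512 208]
blob [188. 188.] 6513 mid [536.1 174.5] ang 5.7 len 113.0 wid 22.0 ztop 30.5 bbox [160 106  52 180]
blob [484. 239.] 2526 mid [555.8 379.2] ang 6.0 len 173.0 wid 7.0 ztop 12.9 bbox [451 122  61 227]
blob [ 20. 248.] 5771 mid [597.4  60.3] ang -4.7 len 165.0 wid 30.0 ztop 29.7 bbox [  0 146  64 205]
blob [ 83. 221.] 6361 mid [565.5 107.6] ang 6.1 len 109.0 wid 21.0 ztop 30.3 bbox [ 46 147  69 160]
blob [359. 224.] 3951 mid [544.5 284.6] ang 5.1 len 72.0 wid 22.0 ztop 30.6 bbox [336 172  50 110]
blob [433. 230.] 4493 mid [546.2 333.3] ang 6.5 len 80.0 wid 22.0 ztop 30.6 bbox [406 175  59 118]
```

View pics/w11.png

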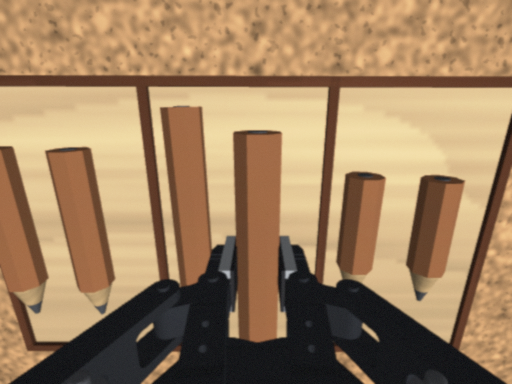

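The long pencil at (258,230) is over the middle row beside the tray's long one (188,190). The medium and short pencils lie properly in their rows at (83,221) and (433,230). Lowering and releasing.

Request:
{"method": "jog_arm", "body": {
  "plan": [
    {"gripper": 0,"x": 0,"y": 0,"z": -0.03,"rx": 0,"ry": 0,"rz": 0},
    {"gripper": 0,"x": 0,"y": 0,"z": -0.06,"rx": 0,"ry": 0,"rz": 0},
    {"gripper": 0,"x": 0,"y": 0,"z": -0.085,"rx": 0,"ry": 0,"rz": 0},
    {"gripper": 0,"x": 0,"y": 0,"z": -0.105,"rx": 0,"ry": 0,"rz": 0},
    {"gripper": 0,"x": 0,"y": 0,"z": -0.117,"rx": 0,"ry": 0,"rz": 0},
    {"gripper": 0,"x": 0,"y": 0,"z": -0.124,"rx": 0,"ry": 0,"rz": 0},
    {"gripper": 0,"x": 0,"y": 0,"z": -0.128,"rx": 0,"ry": 0,"rz": 0},
    {"gripper": 0,"x": 0,"y": 0,"z": -0.128,"rx": 0,"ry": 0,"rz": 0}
  ]
}}

```text
time_s: 20.03
eef_pos: [555.5, 220.8, -30.4]
tcp_rot: [[-0.995, -0.104, 0.0], [-0.104, 0.995, -0.0], [-0.0, -0.0, -1.0]]
force: [0.5, -0.4, -0.8]
width: 21.1
gripper_force: 40.2
```

Request:
{"method": "jog_arm", "body": {
  "plan": [
    {"gripper": 0.3,"x": 0,"y": 0,"z": 0,"rx": 0,"ry": 0,"rz": 0},
    {"gripper": 0.4,"x": 0,"y": 0,"z": 0,"rx": 0,"ry": 0,"rz": 0},
    {"gripper": 0.4,"x": 0,"y": 0,"z": 0,"rx": 0,"ry": 0,"rz": 0},
    {"gripper": 0.4,"x": 0,"y": 0,"z": 0,"rx": 0,"ry": 0,"rz": 0},
    {"gripper": 0.4,"x": 0,"y": 0,"z": 0.02,"rx": 0,"ry": 0,"rz": 0},
    {"gripper": 0.4,"x": 0,"y": 0,"z": 0.06,"rx": 0,"ry": 0,"rz": 0},
    {"gripper": 0.4,"x": 0,"y": 0,"z": 0.12,"rx": 0,"ry": 0,"rz": 0},
    {"gripper": 0.4,"x": 0,"y": 0,"z": 0.2,"rx": 0,"ry": 0,"rz": 0}
  ]
}}

```text
time_s: 20.7
eef_pos: [553.9, 220.4, 29.3]
tcp_rot: [[-0.995, -0.104, -0.003], [-0.104, 0.995, -0.001], [0.003, -0.0, -1.0]]
force: [-0.4, 0.0, -0.4]
width: 34.0
gripper_force: 0.0
```

Request:
{"method": "jog_arm", "body": {
  "plan": [
    {"gripper": 0.4,"x": 0,"y": 0,"z": 0.08,"rx": 0,"ry": 0,"rz": 0},
    {"gripper": 0.4,"x": 0,"y": 0,"z": 0.18,"rx": 0,"ry": 0,"rz": 0},
    {"gripper": 0.4,"x": 0,"y": 0,"z": 0.28,"rx": 0,"ry": 0,"rz": 0},
    {"gripper": 0.4,"x": 0,"y": 0,"z": 0.38,"rx": 0,"ry": 0,"rz": 0},
    {"gripper": 0.4,"x": 0,"y": 0,"z": 0.46,"rx": 0,"ry": 0,"rz": 0},
    {"gripper": 0.4,"x": 0,"y": 0,"z": 0.5,"rx": 0,"ry": 0,"rz": 0},
    {"gripper": 0.4,"x": 0,"y": 0,"z": 0.5,"rx": 0,"ry": 0,"rz": 0},
    {"gripper": 0.4,"x": 0,"y": 0,"z": 0.5,"rx": 0,"ry": 0,"rz": 0}
  ]
}}

```text
time_s: 21.37
eef_pos: [555.6, 220.9, 180.1]
tcp_rot: [[-0.995, -0.104, 0.001], [-0.104, 0.995, 0.0], [-0.001, 0.0, -1.0]]
force: [-1.3, -0.1, -0.0]
width: 34.1
gripper_force: 0.0
```

```bash
python3 wr.py w12
```

```text
t 21.3667 tcp [555.6 220.9 180.1] yaw 95.97 F [-1.3 -0.1 -0. ] w 34.1
blob [171. 148.] 5474 mid [524.7 156.6] ang -52.4 len 356.0 wid 222.0 ztop 29.3 bbox [ 98  87 259 158]
blob [373. 169.] 1285 mid [548.1 352.9] ang 0.9 len 209.0 wid 74.0 ztop 13.2 bbox [315  88  81 157]
blob [221. 156.] 2048 mid [549.4 176.4] ang 6.6 len 141.0 wid 22.0 ztop 30.6 bbox [209 102  24 115]
blob [258. 167.] 1905 mid [557.6 221.4] ang 6.2 len 140.0 wid 21.0 ztop 30.7 bbox [248 114  19 112]
blob [165. 165.] 1683 mid [566.3 107.1] ang 5.8 len 111.0 wid 22.0 ztop 30.5 bbox [151 124  27  89]
blob [310. 167.] 1127 mid [548.9 285.7] ang 5.6 len 81.0 wid 22.0 ztop 30.6 bbox [300 137  22  66]
blob [349. 169.] 1186 mid [545.6 334.4] ang 6.8 len 80.0 wid 22.0 ztop 30.7 bbox [338 139  24  65]
```

View pics/w12.png

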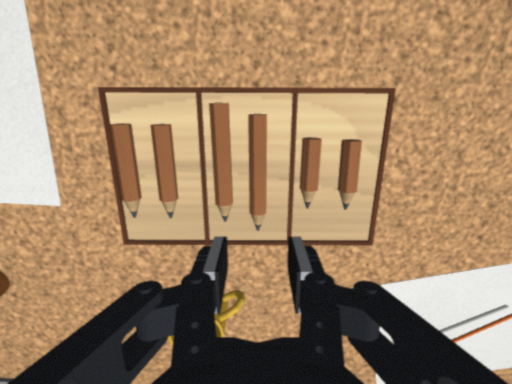

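All six pencils lie paired by length, flat and parallel with their points the same way: medium (165,165), long (258,167) and short (349,169). I'm handing the job in.

```bash
python3 -c "
from plant import ctrl
print(ctrl.sign_off())"
```

```text
the job is handed in; nothing more can be done
None
```

I laid the short, medium and long pencils flat beside their matches in the tray, points the same way, and handed the job in at about 21 s; the hand-in returned no verdict. The first grasp closed on air because the fingertips sat about 47 mm above the reported TCP, and I lowered every grasp to allow for it.

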